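Portion chocolate balls into the milk pitcher

ROBOT

A 7-joint arm with a two-finger parallel gripper is mounted at the origin on a cart in front of the work surface, level with it; the furniture and walls round the work are solid. World frame = base frame: x ahead of the robot, y to its left, z up, the work surface at z = 0. Lengths are in m, angles in rad, forces in N, time in s.
With the tool pointing down it reaches from about 0.4 to 0.9 m from the base axis. Payload 5.5 kg.
Tool frame: the origin (TCP) lies between the finger pads; the fingertips stand 11 mm ahead of it and the grasp point (between the pads) lies 8 mm behind it; z points along the fingers, y is the line along which they close (so a half turn about z gives the same grasp; the last joint's range is limited). The gripper opens to 85 mm and grips with 20 to 120 N. Pads are 22 mm wide; open, the fingers measure 114 mm over their backs; the gripper's body (76 mm by 85 mm) begins 54 mm behind the grasp point. The pads swing forward as they close: fully open they stand 13 mm farther back than shut.
Start: joints at [-0.839, 0.501, -0.427, 1.55, 0.221, 1.138, -0.21], TCP at [0.294, 0.58, 0.242] pointing down, gripper open.
Joint ranges: [-2.88, 2.88], [-0.31, 2.03], [-1.54, 1.56], [0.2, 2.42], [-1.41, 4.55], [0.19, 2.02], [-2.57, 2.57]. Speed limits (rad/s): [2.57, 2.57, 3.14, 3.14, 3.14, 3.14, 3.14].

INTERFACE

Orientations are given as a rotation vector (axis times angle).
In Python, from station import manip, capture gives the robot as it stands. The module is installed in compiled form; this text tells all that it offers.
- The arm moves only by the tool drive_tool, never from a script. Its argument "plan" is a list of rows, each a list of 7 numbers: the shift along the tool's x, y, z in units of 0.12 m (1.0 is 0.12 m), then the turn, a rotation vector about the tool's x, y, z in units of 4 degrees (1.0 is 4 degrees), then the finger opening in mm, from 0 to 85.4. A call has 1 to 5 rows; each row shifts and turns the commanded pose from where the row before left it, along the tool's axes as they then stand; what a row does not reach is not made up. A row lasts 1/8 s, in which the tool goes at most 62.5 mm and 10.7 degrees, less where a joint would pass 70% of its speed; a pose out of reach is approached as far as the arm can. A call with a number of a shift or a turn outside -1 to 1 is refused whole. A call with a gripper value outside its range is refused whole. The fingers move at their own pace and stop on an object; "newtons" is the grip in N (left out, the last holds). Time passes only in rows, so rows that do not move let the fingers close. It gives the time, the measured TCP pose, the force, the opening and the grip force at its end, in the units of the state.
- manip.read_state(): the state, without advancing time (a new reading comes with each control period).
- capture(name): name is "scene" or "top" or "wrist"; returns a dict with "image" (400x640x3 uint8, red, green, blue), "fx", "fy", "cx", "cy" (pixels), "extrinsics" (4x4, takes a point from camera to world coordinates). Camera axes: x right, y down, z forward; pixel columns grow to the right and rows downward; lengths in m; the calibration is good to about 2 mm. A picture is of the moment at which its call begins. There is no depth.
- manip.hand_in(): hands the job in; it is judged then, once.
The state is a dict: "clock": time; "joints": joint angles; "qvel": joint speeds; "joint_efforts": joint torques, N m; "tool_pos": TCP position; "ee_rot": TCP orientation; "contact_force": force on the tool from outside, world axes, zero at the start; "ft_torque": the same for the moment, N m; "grip_width": finger opening in m; "finger_force": force on a finger pad.
Only numpy, scipy, OpenCV 4.12 (cv2) and the standard library are available. Lean on these libraries where they do the work, as an engineer would, in place of code of your own. Each camera call takes 0.05 s, during which the arm holds its last target. There are 200 camera calls.

TASK

Portion chocolate for one hot drink, with nothing picked up: push the small milk pitcher along the worktop with the outside of the fingers until it stands fully home in the V stop of the chocolate dispenser, under the chute. Then press the black paddle of the rocking lever all the way down once with the fingertips, so that the lever's other end lifts the gate and two chocolate balls roll into the pitcher, and let the lever come back up so that the gate shuts. Leave the pitcher standing there, the other balls in the chute and the things around where they are.

Things in the scene. Friction and masses are not known exactly. Their poses are not given: they have to be found in the camera images.
- dispenser: Fixed chocolate-ball dispenser: a steel chute with clear side walls, 185 mm long, 31 mm wide, sloping 0.32 rad, on two legs and a wooden foot board (140 x 96 mm, 17 mm high). Origin on the worktop below where the pitcher's axis must stand; x points from there uphill along the chute, z up. Chute lip: x = 14 mm, its floor 107 mm above the worktop. Board: x = 66 to 206 mm.
- dock (a point): Where the pitcher's middle is when it is fully home: 45 mm above the dispenser's origin, same axes. A folded steel V stop on the worktop, 22 mm high, opens toward -x (wings end at x = 10, y = +-42 mm); a pitcher pushed in along +x comes to rest against both wings with its axis here, its mouth under the chute's lip.
- lever_pad (a point): Middle of the top of the black ribbed press paddle (44 x 36 mm, long side along the chute) at the uphill end of the rocking lever, beside the chute. In the dispenser's frame at rest x = 108, y = -60, z = 185 mm, sloping up uphill by 0.25 rad; fully pressed x = 112, y = -60, z = 150 mm, sloping down by 0.25 rad. The chute's side is at y = -18 mm, its far end 193 mm high.
- gate_lever (a joint): Rocking lever's angle (rad): 0 at rest, gate blade at the lip end down, chute shut; 0.50 at the stop, paddle fully down. Pressing lifts the gate (balls pass above about 0.42) while a second blade holds back the queue: one full press lets two balls out. A spring (1.5 to 3.5 N at the paddle) returns it to 0. Pivot at x = 41, z = 160 mm in the dispenser's frame.
- pitcher_mid (a point): Small steel milk pitcher, loose, 0.22 to 0.37 kg, in front of the V stop: point on the axis of its round body, 45 mm above its base. Body 74 mm in diameter low down, 91 mm high, open on top. Handle along this frame's +y, reaching 63 mm from the axis, 12 mm wide, 17 to 80 mm above the base; it starts roughly across the chute's direction. Slides when pushed low.
- ball_1_center (a point): Centre of a chocolate ball, 22 mm in diameter, 10 g, first in the chute, resting against the gate.
- ball_2_center (a point): Centre of a chocolate ball, 22 mm in diameter, 10 g, second in the chute.
- ball_3_center (a point): Centre of a chocolate ball, 22 mm in diameter, 10 g, number 3 in the queue.
- ball_4_center (a point): Centre of a chocolate ball, 22 mm in diameter, 10 g, number 4 in the queue.
- ball_5_center (a point): Centre of a chocolate ball, 22 mm in diameter, 10 g, number 5 in the queue.
- ball_6_center (a point): Centre of a chocolate ball, 22 mm in diameter, 10 g, number 6 in the queue.
- pitcher_big: The larger steel milk pitcher, 94 x 121 mm and 121 mm high, to be left alone. Origin at the centre of its underside.
- shaker: Cocoa shaker, 66 mm across and 97 mm high, bystander. Origin at the centre of its underside.
- cup: Small cup with a handle, 60 x 84 mm, 50 mm high, bystander. Origin at the centre of its underside.
- cup_blue: Small cup with a handle, 58 x 86 mm, 49 mm high, bystander. Origin at the centre of its underside.
- fork: Steel fork lying near the front edge, 193 x 26 mm, bystander. Origin at the centre of its underside.
- tins: Small tin of sachets, 69 x 90 mm, 24 mm high, bystander. Origin at the centre of its underside.
Not all that is in view belongs to the job. What is shaped like the part that bears pitcher_mid but blue or pink is not meant.

How it is judged:
By the outcome, as a careful person would: the job done as asked, in the order asked, and still so for the second after the job is handed in, with the robot touching nothing.
It also fails if it takes over 61 s, if anything falls off the work surface, if the arm or the gripper's body presses on something with over 40 N, if the wrist force passes 120 N, or if a joint passes its speed limit or range.

## Working session

There is one attempt and no reset: what is moved stays moved. The work goes in short steps, Python scripts to look and compute and a tool call to move; the robot and the scene stay as the last step left them, time stands still between calls to the robot, and variables do not carry over. Pictures are saved under pics/ and viewed, at most 10 in all, crops included, and the job is handed in when it is done.

Besides the shell and the picture viewer there is one more tool, called after "Call:" by a JSON object that holds its "op" and its "data". drive_tool: Moves the arm, as the interface text tells. Shifts and turns lie within -1 to 1; 1 stands for 0.12 m of shift or 4 degrees of turn. Its arguments: {"type":"object","properties":{"plan":{"type":"array","items":{"type":"array","items":{"type":"number"}}},"newtons":{"type":"number"}},"required":["plan"]}

```bash
mkdir -p pics
python3 - <<'E'
from station import manip, capture
import cv2,numpy as np,pickle
d={}
for n in ("scene","top"):
    c=capture(n); d[n]=c
    cv2.imwrite(f"pics/{n}0.png",c["image"][:,:,::-1]); print(n,c["fx"],c["fy"],c["cx"],c["cy"],np.round(c["extrinsics"],3).tolist())
pickle.dump(d,open("d0.pkl","wb"))
s=manip.read_state(); print({k:np.round(v,3).tolist() for k,v in s.items()})
E
```

```text
scene 482.83663767188364 482.83663767188364 313.81549723745104 195.13681879763098 [[-0.876, -0.22, 0.429, -0.116], [-0.482, 0.384, -0.788, 1.31], [0.008, -0.897, -0.442, 0.842], [0.0, 0.0, 0.0, 1.0]]
top 490.87816666669534 490.87816666669534 313.4193774019006 194.40053974531403 [[0.39, -0.721, 0.573, -0.296], [-0.921, -0.314, 0.231, -0.31], [0.013, -0.618, -0.786, 1.345], [0.0, 0.0, 0.0, 1.0]]
{'clock': 0.1, 'joints': [-0.839, 0.502, -0.427, 1.551, 0.221, 1.138, -0.21], 'qvel': [-0.0, -0.003, -0.001, -0.002, 0.0, -0.001, -0.001], 'joint_efforts': [-0.012, -57.081, -5.84, -28.175, 0.01, 0.006, -0.0], 'tool_pos': [0.293, 0.579, 0.241], 'ee_rot': [-0.73, -3.055, 0.003], 'contact_force': [0.179, -0.81, -0.344], 'ft_torque': [0.006, -0.084, 0.003], 'finger_force': 0.0, 'grip_width': 0.086}
```

View pics/scene0.png

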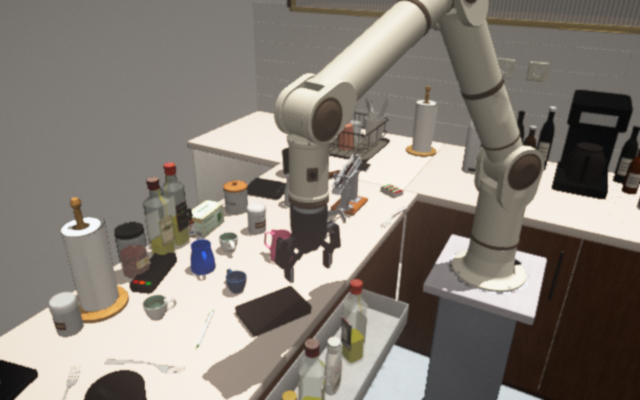

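View pics/top0.png

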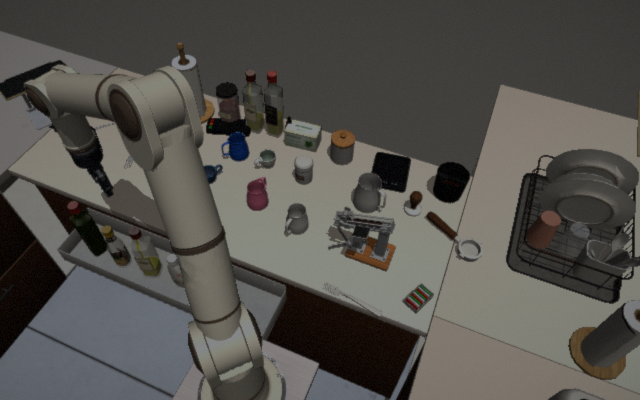

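Top view: small steel pitcher at about (296,220), dispenser at about (365,240), with the big pitcher at (369,192) and the fork at (350,298). The scene view is blocked there by the arm. I'll zoom in.

Run:
```python
import cv2
a=cv2.imread("pics/top0.png")[165:325,235:445]
b=cv2.resize(a,None,fx=3.7,fy=3.7,interpolation=cv2.INTER_CUBIC)
cv2.imwrite("pics/topc.png",cv2.convertScaleAbs(b,alpha=1.4))
```

```text
(no output)
```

View pics/topc.png

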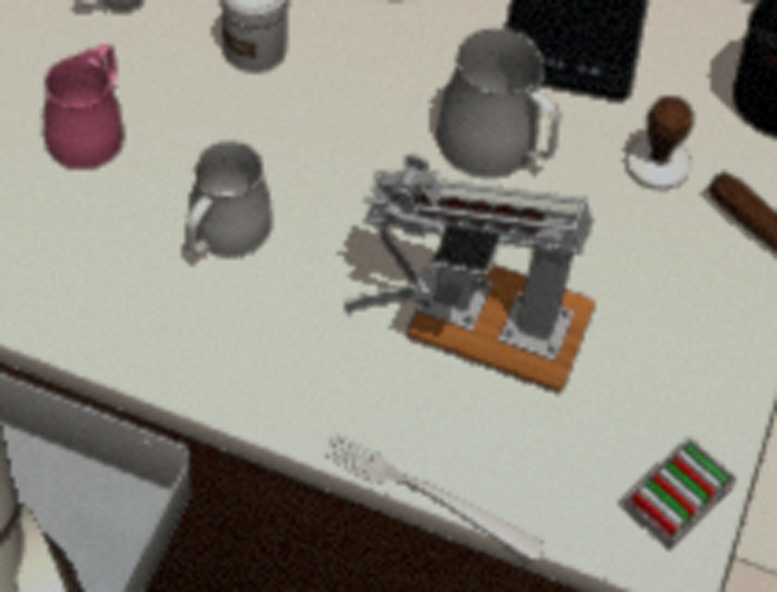

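Crop: small pitcher base around crop (232,240), with its handle down-left. The V stop's wings open left with a tip at (347,305). The wooden board's front edge runs (410,332) to (565,390), right corner at (595,300), and the black paddle is at (468,240). I'll cast these first, then look with the wrist camera.

```bash
cat > h.py <<'E'
import numpy as np,cv2
from scipy.spatial.transform import Rotation as R
def ray(c,u,v):
    d=np.array([(u-c["cx"])/c["fx"],(v-c["cy"])/c["fy"],1.]); E=c["extrinsics"]
    return E[:3,3],E[:3,:3]@d
def onz(c,u,v,z):
    o,d=ray(c,u,v); return o+d*(z-o[2])/d[2]
def proj(c,p):
    E=c["extrinsics"]; q=E[:3,:3].T@(np.asarray(p)-E[:3,3]); return q[:2]/q[2]*[c["fx"],c["fy"]]+[c["cx"],c["cy"]]
def tri(a,b):
    (o,d),(p,e)=a,b; A=np.c_[d,-e]; t=np.linalg.lstsq(A,p-o,rcond=None)[0]
    x,y=o+t[0]*d,p+t[1]*e; return (x+y)/2,np.linalg.norm(x-y)
E
python3 - <<'E'
from h import *; import pickle
from station import manip
c=pickle.load(open("d0.pkl","rb"))["top"]
f=lambda u,v,z:np.round(onz(c,u/3.7+235,v/3.7+165,z),3)
for n,u,v,z in [("pitbase",232,225,0.0),("pit handle",190,258,.017),("boardL",410,328,.017),("boardM",565,382,.017),("boardR",596,298,.017),("wingtip",347,303,.011),("paddle",468,240,.185),("big",487,150,0)]: print(n,f(u,v,z))
s=manip.read_state(); print(R.from_rotvec(s["ee_rot"]).as_matrix().round(2).tolist())
E
```

```text
pitbase [0.542 0.082 0.   ]
pit handle [0.485 0.096 0.017]
boardL [ 0.494 -0.105  0.017]
boardM [ 0.497 -0.242  0.017]
boardR [ 0.586 -0.242  0.017]
wingtip [ 0.5   -0.045  0.011]
paddle [ 0.486 -0.144  0.185]
big [ 0.713 -0.1    0.   ]
[[-0.89, 0.45, -0.0], [0.45, 0.89, -0.0], [0.0, -0.0, -1.0]]
```

The sizes agree: board about 137 x 89 mm, wing tip and paddle consistent. That puts the dispenser origin near (0.541,-0.038) with uphill along -y, and the pitcher near (0.542,0.082). I'll approach with a 30° tilt, so the fingers lead toward -y, and then look with the wrist camera.

```bash
cat >> h.py <<'E'
def Rt(tilt,yaw=0):  # tool y along world x (yaw), z down, leaning so fingers point to -y by tilt deg
    B=np.array([[0,1,0],[1,0,0],[0,0,-1.]]).T
    return R.from_euler('z',yaw,degrees=True)*R.from_matrix(np.array([[0,1,0],[1,0,0],[0,0,-1.]]))*R.from_euler('y',-tilt,degrees=True)
def plan(p1,r1,w,s=None,n=None):
    from station import manip
    s=s or manip.read_state(); p=np.array(s["tool_pos"]); r=R.from_rotvec(s["ee_rot"]); p1=np.array(p1,float)
    rv=(r.inv()*r1).as_rotvec(degrees=True)/4; D=p1-p
    n=n or int(np.ceil(max(np.abs(rv).max(),np.linalg.norm(D)/.055)))
    rows=[]
    for i in range(n):
        t=r.inv().apply((p1-p)/(n-i))/.12; q=(r.inv()*r1).as_rotvec(degrees=True)/4/(n-i)
        t,q=t.round(2),q.round(2); rows.append([*t.tolist(),*q.tolist(),w])
        p=p+r.apply(t*.12); r=r*R.from_rotvec(q*4,degrees=True)
    for i in range(0,n,5): print(rows[i:i+5])
    print(n,p.round(3))
E
python3 -c "
from h import *
plan([.54,.26,.28],Rt(30),30)"
```

```text
[[-0.19, -0.09, -0.02, 0.26, -0.42, 0.96, 30], [-0.2, -0.08, -0.01, 0.26, -0.42, 0.96, 30], [-0.2, -0.06, -0.01, 0.26, -0.42, 0.96, 30], [-0.2, -0.05, 0.0, 0.26, -0.42, 0.96, 30], [-0.21, -0.04, 0.01, 0.26, -0.42, 0.96, 30]]
[[-0.21, -0.02, 0.01, 0.26, -0.42, 0.96, 30], [-0.21, -0.01, 0.02, 0.26, -0.42, 0.97, 30], [-0.21, 0.01, 0.03, 0.26, -0.42, 0.96, 30], [-0.21, 0.02, 0.03, 0.25, -0.42, 0.97, 30], [-0.2, 0.03, 0.04, 0.26, -0.42, 0.96, 30]]
[[-0.2, 0.05, 0.05, 0.26, -0.42, 0.97, 30], [-0.2, 0.06, 0.05, 0.25, -0.41, 0.96, 30], [-0.19, 0.08, 0.05, 0.26, -0.42, 0.97, 30], [-0.18, 0.09, 0.06, 0.25, -0.41, 0.96, 30], [-0.17, 0.1, 0.06, 0.26, -0.42, 0.97, 30]]
[[-0.16, 0.12, 0.06, 0.25, -0.41, 0.96, 30]]
16 [0.54  0.261 0.28 ]
```

Call:
{"op": "drive_tool", "data": {"plan": [[-0.19,-0.09,-0.02,0.26,-0.42,0.96,30],[-0.2,-0.08,-0.01,0.26,-0.42,0.96,30],[-0.2,-0.06,-0.01,0.26,-0.42,0.96,30],[-0.2,-0.05,0,0.26,-0.42,0.96,30],[-0.21,-0.04,0.01,0.26,-0.42,0.96,30]]}}

```text
clock: 0.72
tool_pos: [0.371, 0.4793, 0.254]
ee_rot: [1.183, 2.773, -0.186]
contact_force: [0.6, -0.9, 0.2]
grip_width: 0.0304
finger_force: 0.0
```

Call:
{"op": "drive_tool", "data": {"plan": [[-0.21,-0.02,0.01,0.26,-0.42,0.96,30],[-0.21,-0.01,0.02,0.26,-0.42,0.97,30],[-0.21,0.01,0.03,0.26,-0.42,0.96,30],[-0.21,0.02,0.03,0.25,-0.42,0.97,30],[-0.2,0.03,0.04,0.26,-0.42,0.96,30]]}}

```text
clock: 1.35
tool_pos: [0.4485, 0.3794, 0.267]
ee_rot: [1.567, 2.417, -0.35]
contact_force: [-0.3, -0.5, -0.4]
grip_width: 0.0302
finger_force: 0.0
```

Call:
{"op": "drive_tool", "data": {"plan": [[-0.2,0.05,0.05,0.26,-0.42,0.97,30],[-0.2,0.06,0.05,0.25,-0.41,0.96,30],[-0.19,0.08,0.05,0.26,-0.42,0.97,30],[-0.18,0.09,0.06,0.25,-0.41,0.96,30],[-0.17,0.1,0.06,0.26,-0.42,0.97,30]]}}

```text
clock: 1.98
tool_pos: [0.5253, 0.279, 0.2783]
ee_rot: [1.878, 2.008, -0.491]
contact_force: [-0.1, -0.1, -0.1]
grip_width: 0.0302
finger_force: 0.0
```

Call:
{"op": "drive_tool", "data": {"plan": [[-0.16,0.12,0.06,0.25,-0.41,0.96,30],[0,0,0,0,0,0,30]]}}

```text
clock: 2.22
tool_pos: [0.5419, 0.2586, 0.2806]
ee_rot: [1.931, 1.921, -0.516]
contact_force: [-0.3, -0.2, 0.0]
grip_width: 0.0297
finger_force: 0.0
```

Run:
```python
from station import manip,capture
import cv2,pickle,numpy as np
d={n:capture(n) for n in ("wrist","scene","top")}; pickle.dump(d,open("d1.pkl","wb"))
w=d["wrist"]; print(w["fx"],np.round(w["extrinsics"],3).tolist())
cv2.imwrite("pics/w1.png",w["image"][:,:,::-1])
s=manip.read_state(); print(s["clock"],s["tool_pos"],s["ee_rot"],s["grip_width"],s["contact_force"])
```

```text
277.6976695079159 [[1.0, -0.005, -0.003, 0.542], [-0.005, -0.704, -0.71, 0.382], [0.001, 0.71, -0.704, 0.361], [0.0, 0.0, 0.0, 1.0]]
2.375 [0.53948016 0.26208567 0.28045834] [ 1.92653491  1.93031013 -0.51376408] 0.029875849699712798 [-0.35768441  0.68073633 -0.07593158]
```

View pics/w1.png

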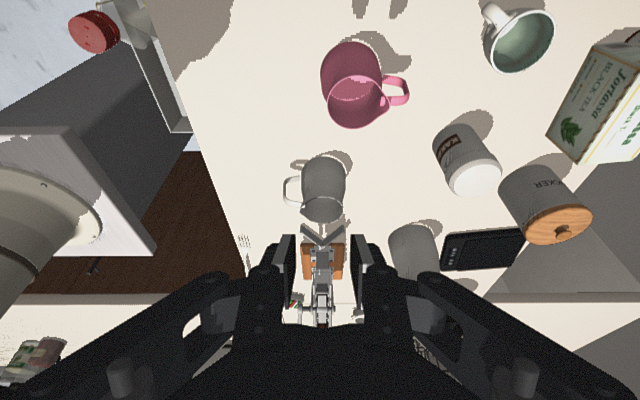

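Wrist view: the small pitcher's body is at about (323,185), its rim at (323,209) and its handle to the left at (293,190). The V stop and dispenser sit straight below it in the image, around (322,235) to (322,300). The pink pitcher is at (353,85) and its base must be cleared. I'll zoom in for exact points.

Run:
```python
import cv2,pickle
d=pickle.load(open("d1.pkl","rb"))
w=cv2.resize(d["wrist"]["image"][145:285,270:370,::-1],None,fx=4,fy=4,interpolation=cv2.INTER_CUBIC)
t=cv2.resize(d["top"]["image"][190:275,285:395,::-1],None,fx=3.6,fy=3.6,interpolation=cv2.INTER_CUBIC)
import numpy as np
o=np.zeros((560,800,3),np.uint8); o[:560,:400]=w; o[:306,400:796]=cv2.convertScaleAbs(t,alpha=1.4)
cv2.imwrite("pics/z1.png",o)
```

```text
(no output)
```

View pics/z1.png

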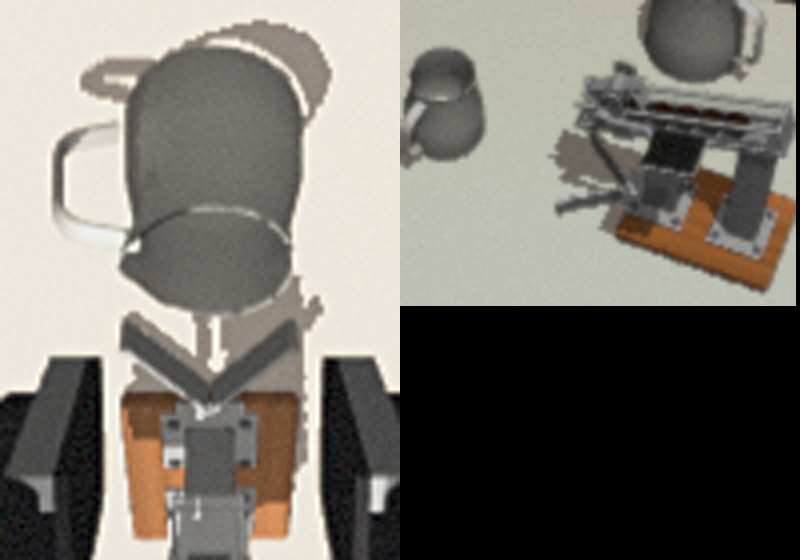

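Zoom: V wing tips at zoom (122,318) and (298,320), apex at (210,388). The pitcher body spans columns 124 to 302, its base arc tops out at (213,46), and the rim centre is at (208,260). In the top view the paddle centre is at about (674,151) and the rim centre at (443,75).

Run:
```python
from h import *; import pickle
d=pickle.load(open("d1.pkl","rb")); w,t=d["wrist"],d["top"]
W=lambda u,v:(u/4+270,v/4+145); T=lambda u,v:((u-400)/3.6+285,v/3.6+190)
print("rim tri",tri(ray(w,*W(208,260)),ray(t,*T(443,75))))
for n,q,z in [("tipL",(122,318),.022),("tipR",(298,320),.022),("apex",(210,388),.022),("boardL",(122,395),.017),("boardR",(299,395),.017),("basearc",(213,46),.004),("bodyL",(124,130),.03),("bodyR",(302,130),.03)]:
    print(n,onz(w,*W(*q),z).round(4))
for u,v in [(655,133),(703,133),(695,172),(643,165),(674,151)]: print("pad",onz(t,*T(u,v),.185).round(4))
print("tip from top",onz(t,*T(557,207),.022).round(4))
print("pink base",[onz(w,u,v,0.03).round(3).tolist() for u,v in [(322,75),(382,65),(350,40)]])
# predicted
O=np.array([.541,-.038]);
for a in (0,1):print
```

```text
rim tri (array([0.54027929, 0.08348317, 0.08393642]), np.float64(0.0016715472424148588))
tipL [ 0.4982 -0.0223  0.022 ]
tipR [ 0.5815 -0.0244  0.022 ]
apex [ 0.5395 -0.0778  0.022 ]
boardL [ 0.4937 -0.0903  0.017 ]
boardR [ 0.5857 -0.091   0.017 ]
basearc [0.5418 0.1215 0.004 ]
bodyL [0.507  0.1007 0.03  ]
bodyR [0.5763 0.1003 0.03  ]
pad [ 0.489  -0.1261  0.185 ]
pad [ 0.5042 -0.1612  0.185 ]
pad [ 0.4667 -0.1674  0.185 ]
pad [ 0.4567 -0.1278  0.185 ]
pad [ 0.4788 -0.1457  0.185 ]
tip from top [ 0.4911 -0.0479  0.022 ]
pink base [[0.541, 0.256, 0.03], [0.609, 0.267, 0.03], [0.571, 0.292, 0.03]]
```

Run:
```python
from h import *; import pickle
d=pickle.load(open("d1.pkl","rb")); w,t=d["wrist"],d["top"]
W=lambda u,v:(u/4+270,v/4+145); T=lambda u,v:((u-400)/3.6+285,v/3.6+190)
for n,q in [("tipL",(122,318)),("tipR",(298,320)),("boardL",(122,395)),("boardR",(299,395)),("basearc",(213,46))]:
    print(n,onz(w,*W(*q),0).round(4))
print("topview tip",[onz(t,*T(557,v),z).round(3) for v,z in((203,.022),(214,0))])
print("tri tip",tri(ray(w,*W(122,318)),ray(t,*T(557,214))))
O=np.array([.541,-.0455])
for n,p in [("tip",(.01,-.042,.0)),("tip+",(.01,.042,.0)),("b-",(.066,-.048,0)),("b+",(.066,.048,0)),("pad",(.108,-.06,.185)),("bfar",(.206,-.048,.017))]:
    X=[O[0]+p[1],O[1]-p[0],p[2]]; a=proj(w,X); b=proj(t,X)
    print(n,((a-[270,145])*4).round(),((b-[285,190])*3.6+[400,0]).round())
```

```text
tipL [ 0.4954 -0.0485  0.    ]
tipR [ 0.5841 -0.0507  0.    ]
boardL [ 0.4914 -0.1137  0.    ]
boardR [ 0.5879 -0.1144  0.    ]
basearc [0.5418 0.1186 0.    ]
topview tip [array([ 0.495, -0.046,  0.022]), array([ 0.497, -0.046, -0.   ])]
tri tip (array([ 0.49588098, -0.04653035,  0.00193719]), np.float64(0.0006737132098212198))
tip [130. 327.] [567. 216.]
tip+ [295. 326.] [601. 144.]
b- [125. 393.] [624. 243.]
b+ [301. 392.] [661. 159.]
pad [ 82. 781.] [684. 152.]
bfar [137. 549.] [779. 289.]
```

The two views now agree. The dock is about (0.540,-0.040) and the pitcher about (0.541,0.083). The rim triangulates to 84 mm high against 91 given, close enough. The paddle is at about (0.480,-0.147). The pink pitcher, near (0.575,0.252), limits the room behind, so I'll use a 12° tilt and come down at y = 0.15.

```bash
python3 -c "
from h import *
from station import manip
plan([.541,.15,.16],Rt(12),30)
s=dict(manip.read_state()); s['tool_pos']=[.541,.15,.16]; s['ee_rot']=Rt(12).as_rotvec()
plan([.541,.15,.028],Rt(12),30,s,5)
s['tool_pos']=[.541,.15,.028]
plan([.541,.10,.028],Rt(12),30,s,5)"
```

```text
[[-0.06, 0.0, 0.27, 0.0, 0.89, 0.01, 30], [-0.08, 0.0, 0.26, 0.0, 0.89, 0.0, 30], [-0.09, 0.0, 0.26, 0.0, 0.89, 0.01, 30], [-0.11, 0.01, 0.25, 0.0, 0.9, 0.0, 30], [-0.13, 0.0, 0.24, 0.01, 0.89, 0.01, 30]]
5 [0.541 0.15  0.16 ]
[[0.05, 0.0, 0.22, -0.0, -0.0, 0.0, 30], [0.04, 0.0, 0.21, -0.0, -0.0, 0.0, 30], [0.05, 0.0, 0.22, -0.0, -0.0, 0.0, 30], [0.04, 0.0, 0.21, -0.0, -0.0, 0.0, 30], [0.05, 0.0, 0.22, -0.0, -0.0, 0.0, 30]]
5 [0.541 0.15  0.027]
[[-0.08, 0.0, 0.02, -0.0, -0.0, 0.0, 30], [-0.08, 0.0, 0.02, -0.0, -0.0, 0.0, 30], [-0.08, 0.0, 0.02, -0.0, -0.0, 0.0, 30], [-0.08, 0.0, 0.01, -0.0, -0.0, 0.0, 30], [-0.09, 0.0, 0.02, -0.0, -0.0, 0.0, 30]]
5 [0.541 0.1   0.028]
```

Call:
{"op": "drive_tool", "data": {"plan": [[-0.06,0,0.27,0,0.89,0.01,30],[-0.08,0,0.26,0,0.89,0,30],[-0.09,0,0.26,0,0.89,0.01,30],[-0.11,0.01,0.25,0,0.9,0,30],[-0.13,0,0.24,0.01,0.89,0.01,30]]}}

```text
clock: 3.0
tool_pos: [0.541, 0.1501, 0.1603]
ee_rot: [2.11, 2.112, -0.218]
contact_force: [0.0, -0.1, -0.0]
grip_width: 0.0298
finger_force: 0.0
```

Call:
{"op": "drive_tool", "data": {"plan": [[0.05,0,0.22,0,0,0,30],[0.04,0,0.21,0,0,0,30],[0.05,0,0.22,0,0,0,30],[0.04,0,0.21,0,0,0,30],[0,0,0,0,0,0,30]]}}

```text
clock: 3.62
tool_pos: [0.5393, 0.1493, 0.0535]
ee_rot: [2.11, 2.112, -0.227]
contact_force: [0.5, 0.5, -0.8]
grip_width: 0.0299
finger_force: 0.0
```

Call:
{"op": "drive_tool", "data": {"plan": [[0.02,0,0.1,0,0,0,30],[0.02,0,0.1,0,0,0,30],[0,0,0,0,0,0,30]]}}

```text
clock: 4.0
tool_pos: [0.5408, 0.1481, 0.0298]
ee_rot: [2.112, 2.109, -0.224]
contact_force: [-0.4, 0.1, -0.5]
grip_width: 0.03
finger_force: 0.0
```

Run:
```python
from station import manip,capture
import cv2,numpy as np
a=capture("wrist")["image"][:,:,::-1]; t=capture("top")["image"][175:295,255:415,::-1]
o=np.zeros((600,800,3),np.uint8); o[:300,:480]=cv2.resize(a,(480,300)); o[300:,:400]=cv2.convertScaleAbs(cv2.resize(t,(400,300)),alpha=1.4)
o[300:600,400:800]=cv2.resize(a[150:375,170:470],(400,300))
cv2.imwrite("pics/p2.png",o)
```

```text
(no output)
```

View pics/p2.png

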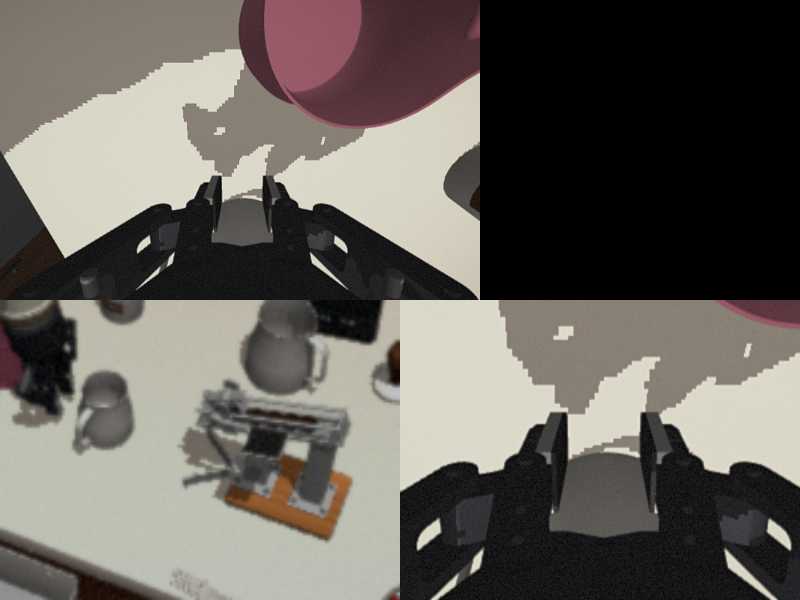

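The pitcher sits centred between the fingers, and the pink pitcher and dispenser are clear. I'll push along -y.

Call:
{"op": "drive_tool", "data": {"plan": [[-0.06,0,0.013,0,0,0,30],[-0.06,0,0.013,0,0,0,30],[-0.06,0,0.013,0,0,0,30],[-0.06,0,0.013,0,0,0,30],[-0.06,0,0.013,0,0,0,30]]}}

```text
clock: 4.72
tool_pos: [0.5416, 0.1114, 0.0306]
ee_rot: [2.112, 2.108, -0.221]
contact_force: [-0.0, 1.6, 1.0]
grip_width: 0.0301
finger_force: 0.9
```

Call:
{"op": "drive_tool", "data": {"plan": [[-0.06,0,0.013,0,0,0,30],[-0.06,0,0.013,0,0,0,30],[-0.06,0,0.013,0,0,0,30],[-0.06,0,0.013,0,0,0,30],[-0.06,0,0.013,0,0,0,30]]}}

```text
clock: 5.35
tool_pos: [0.5414, 0.0742, 0.0304]
ee_rot: [2.112, 2.108, -0.222]
contact_force: [-0.0, 2.3, 2.6]
grip_width: 0.0302
finger_force: 1.2
```

Run:
```python
from station import manip,capture
import cv2,numpy as np
a=capture("wrist")["image"][:,:,::-1]; t=capture("top")["image"][175:295,255:415,::-1]
o=np.zeros((300,800,3),np.uint8); o[:,:400]=cv2.convertScaleAbs(cv2.resize(t,(400,300)),alpha=1.4)
o[:,400:]=cv2.resize(a[150:375,170:470],(400,300))
cv2.imwrite("pics/p3.png",o)
```

```text
(no output)
```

View pics/p3.png

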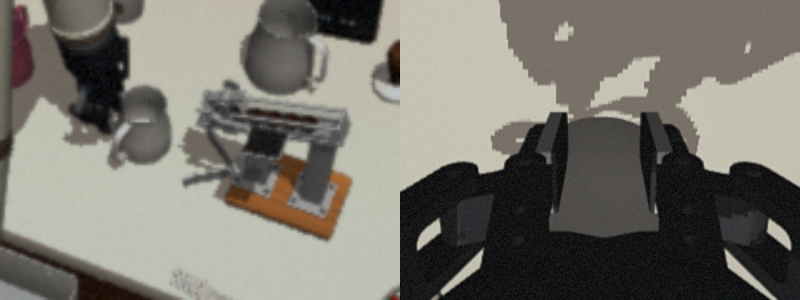

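The pitcher slides upright between the fingers and its handle still points across. I'll carry on.

Call:
{"op": "drive_tool", "data": {"plan": [[-0.06,0,0.013,0,0,0,30],[-0.06,0,0.013,0,0,0,30],[-0.06,0,0.013,0,0,0,30],[-0.06,0,0.013,0,0,0,30],[-0.06,0,0.013,0,0,0,30]]}}

```text
clock: 6.08
tool_pos: [0.5413, 0.0372, 0.0302]
ee_rot: [2.112, 2.108, -0.223]
contact_force: [-0.5, 1.4, -0.7]
grip_width: 0.0301
finger_force: 0.7
```

Call:
{"op": "drive_tool", "data": {"plan": [[-0.03,0,0.006,0,0,0,30],[-0.03,0,0.006,0,0,0,30],[-0.03,0,0.006,0,0,0,30],[-0.03,0,0.006,0,0,0,30],[-0.03,0,0.006,0,0,0,30]]}}

```text
clock: 6.7
tool_pos: [0.5412, 0.0192, 0.0304]
ee_rot: [2.112, 2.108, -0.223]
contact_force: [0.3, 1.9, 0.1]
grip_width: 0.0297
finger_force: 0.5
```

Call:
{"op": "drive_tool", "data": {"plan": [[-0.015,0,0.003,0,0,0,30],[-0.015,0,0.003,0,0,0,30],[-0.015,0,0.003,0,0,0,30],[-0.015,0,0.003,0,0,0,30]]}}

```text
clock: 7.2
tool_pos: [0.5413, 0.0121, 0.0306]
ee_rot: [2.112, 2.108, -0.222]
contact_force: [0.7, 1.3, -1.5]
grip_width: 0.03
finger_force: 0.5
```

Call:
{"op": "drive_tool", "data": {"plan": [[-0.015,0,0.003,0,0,0,30],[-0.015,0,0.003,0,0,0,30]]}}

```text
clock: 7.45
tool_pos: [0.5412, 0.0083, 0.0306]
ee_rot: [2.112, 2.108, -0.222]
contact_force: [0.6, 1.1, -1.4]
grip_width: 0.03
finger_force: 0.5
```

Call:
{"op": "drive_tool", "data": {"plan": [[-0.015,0,0.003,0,0,0,30],[-0.015,0,0.003,0,0,0,30]]}}

```text
clock: 7.7
tool_pos: [0.5409, 0.0061, 0.0305]
ee_rot: [2.112, 2.11, -0.221]
contact_force: [-2.0, 7.4, 1.3]
grip_width: 0.0298
finger_force: 3.3
```

Call:
{"op": "drive_tool", "data": {"plan": [[-0.015,0,0.003,0,0,0,30],[-0.015,0,0.003,0,0,0,30]]}}

```text
clock: 7.95
tool_pos: [0.5405, 0.0054, 0.0304]
ee_rot: [2.111, 2.114, -0.219]
contact_force: [-3.8, 12.7, 3.4]
grip_width: 0.0299
finger_force: 6.5
```

Run:
```python
from station import manip,capture
import cv2,numpy as np
t=capture("top")["image"][185:275,285:405,::-1]
cv2.imwrite("pics/p4.png",cv2.convertScaleAbs(cv2.resize(t,(720,540),interpolation=cv2.INTER_CUBIC),alpha=1.4))
```

```text
(no output)
```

View pics/p4.png

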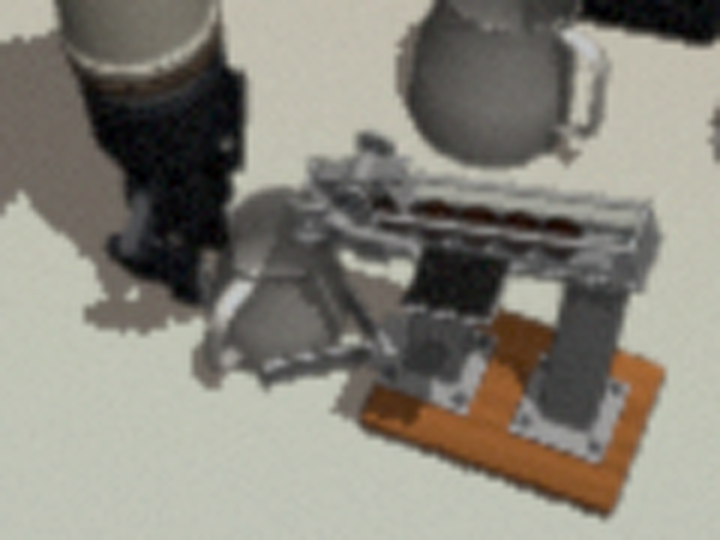

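The force rose to 12.7 N at TCP y = 0.006, as predicted for home. The sideways share fits contact on both wings, and the picture shows the pitcher in the V under the lip with the handle clear of the wing. I'll back off straight, then rise.

Call:
{"op": "drive_tool", "data": {"plan": [[0.05,0,-0.01,0,0,0,30],[0.12,0,-0.025,0,0,0,30],[0.15,0,-0.03,0,0,0,30],[0.15,0,-0.03,0,0,0,30],[0,0,-0.3,0,0,0,30]]}}

```text
clock: 8.62
tool_pos: [0.5391, 0.0685, 0.0633]
ee_rot: [2.11, 2.114, -0.229]
contact_force: [0.1, -0.4, 0.5]
grip_width: 0.0302
finger_force: 0.0
```

Call:
{"op": "drive_tool", "data": {"plan": [[0,0,-0.45,0,0,0,0],[0,0,-0.45,0,0,0,0],[0,0,-0.45,0,0,0,0],[0,0,-0.4,0,0,0,0],[0,0,0,0,0,0,0]]}}

```text
clock: 9.25
tool_pos: [0.5436, 0.1133, 0.2752]
ee_rot: [2.108, 2.108, -0.209]
contact_force: [0.8, -0.3, -0.8]
grip_width: -0.0
finger_force: 0.0
```

Run:
```python
from h import *
from station import manip,capture
import cv2,pickle
pickle.dump({n:capture(n) for n in("top","scene")},open("d2.pkl","wb"))
plan([.476,-.15,.27],Rt(0),0)
s=dict(manip.read_state()); print(s["tool_pos"])
s['tool_pos']=[.476,-.15,.27]; s['ee_rot']=Rt(0).as_rotvec()
c=pickle.load(open("d2.pkl","rb"))
# pitcher rim by top view
t=c["top"]; 
for n,p in [("rim",(.540,-.040,.091)),("base",(.54,-.04,0)),("baseL",(.54,-.003,0))]: print(n,proj(t,p))
o=np.hstack([cv2.resize(t["image"][185:275,295:395],(500,450),interpolation=cv2.INTER_CUBIC),cv2.resize(c["scene"]["image"][130:250,260:340],(300,450),interpolation=cv2.INTER_CUBIC)])
cv2.imwrite("pics/p5.png",cv2.convertScaleAbs(o[:,:,::-1],alpha=1.3))
```

```text
[[-0.43, -0.11, 0.09, 0.0, 0.6, -0.0, 0], [-0.43, -0.11, 0.07, 0.01, 0.6, -0.0, 0], [-0.43, -0.11, 0.06, 0.0, 0.6, -0.0, 0], [-0.43, -0.11, 0.04, 0.01, 0.61, -0.01, 0], [-0.43, -0.1, 0.02, 0.0, 0.6, -0.0, 0]]
5 [ 0.476 -0.15   0.27 ]
[0.54113343 0.111006   0.27085266]
rim [332.92770809 222.50798782]
base [331.69245994 238.51844225]
baseL [321.19074833 234.73898542]
```

View pics/p5.png

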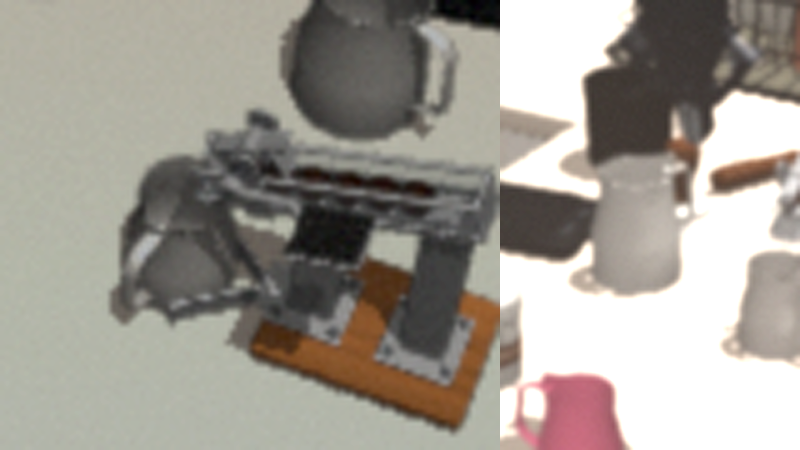

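The pitcher stayed in the V, with its rim at crop (186,190) against a predicted (190,187). The chute lip is over its mouth and the paddle is at (332,235). Now to above the paddle.

Call:
{"op": "drive_tool", "data": {"plan": [[-0.43,-0.11,0.08,0,0.6,0,0],[-0.43,-0.11,0.07,0.01,0.6,0,0],[-0.43,-0.11,0.06,0,0.6,0,0],[-0.43,-0.11,0.04,0.01,0.61,-0.01,0],[-0.43,-0.1,0.02,0,0.6,0,0]]}}

```text
clock: 9.98
tool_pos: [0.4742, -0.1514, 0.2695]
ee_rot: [-2.221, -2.218, 0.002]
contact_force: [0.8, 0.5, -0.2]
grip_width: -0.0002
finger_force: 0.0
```

Call:
{"op": "drive_tool", "data": {"plan": [[0,0,0,0,0,0,0],[0,0,0.15,0,0,0,0],[0,0,0.15,0,0,0,0],[0,0,0,0,0,0,0]]}}

```text
clock: 10.48
tool_pos: [0.4743, -0.1486, 0.2326]
ee_rot: [-2.218, -2.218, 0.006]
contact_force: [-0.6, -0.2, 0.1]
grip_width: 0.0002
finger_force: 0.0
```

Run:
```python
from h import *
from station import manip,capture
w=capture("wrist"); t=capture("top"); s=manip.read_state(); print(s["tool_pos"],s["ee_rot"],s["contact_force"])
o=np.hstack([cv2.resize(t["image"][185:275,310:400],(400,400),interpolation=cv2.INTER_CUBIC),cv2.resize(w["image"][100:350,195:445],(400,400))])
cv2.imwrite("pics/p6.png",cv2.convertScaleAbs(o[:,:,::-1],alpha=1.3))
```

```text
[ 0.47579808 -0.14937931  0.23462388] [-2.22061657 -2.22010385  0.00275829] [0.72463786 0.65903441 1.04158621]
```

View pics/p6.png

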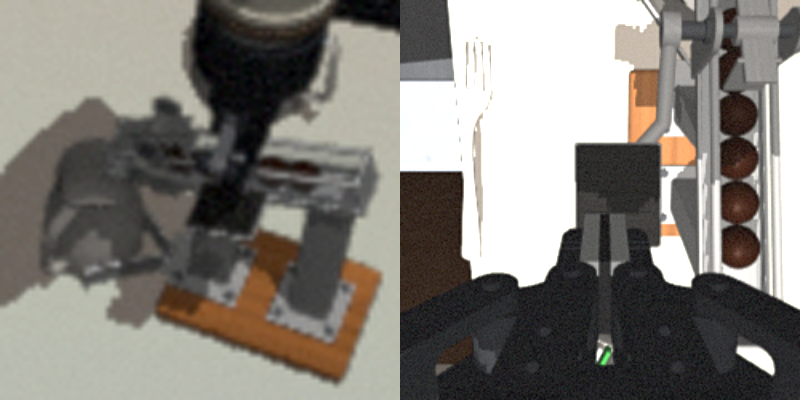

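The fingers are over the paddle, about 5 mm to the robot's side of its middle (wrist crop: fingertips at (605,230), paddle columns 575 to 660, near edge at row 143). Balls are queued in the chute. I'll do a quick numeric check of the paddle edge.

Run:
```python
from h import *
from station import capture
w=capture("wrist")
for u in(575,660): print(onz(w,195+(u-400)*.625,100+143*.625,.18))
```

```text
[ 0.46240247 -0.12529638  0.18      ]
[ 0.49880395 -0.12530573  0.18      ]
```

Call:
{"op": "drive_tool", "data": {"plan": [[0,0,0.1,0,0,0,0],[0,0,0.1,0,0,0,0],[0,0,0.06,0,0,0,0],[0,0,0,0,0,0,0]]}}

```text
clock: 11.12
tool_pos: [0.4754, -0.1501, 0.2031]
ee_rot: [-2.222, -2.219, 0.003]
contact_force: [-0.3, 0.1, 0.3]
grip_width: 0.0
finger_force: 0.0
```

The paddle middle comes out at (0.481,-0.147), as expected. Pressing.

Call:
{"op": "drive_tool", "data": {"plan": [[0,0,0.07,0,0,0,0],[0,0,0.07,0,0,0,0],[0,0,0.07,0,0,0,0],[0,0,0.06,0,0,0,0],[0,0,0.04,0,0,0,0]]}}

```text
clock: 11.75
tool_pos: [0.4761, -0.1505, 0.1664]
ee_rot: [2.223, 2.22, -0.001]
contact_force: [-0.1, -1.6, 2.3]
grip_width: -0.0001
finger_force: 1.4
```

Call:
{"op": "drive_tool", "data": {"plan": [[0,0,0.02,0,0,0,0],[0,0,0.015,0,0,0,0]]}}

```text
clock: 12.0
tool_pos: [0.4761, -0.1502, 0.1626]
ee_rot: [2.223, 2.22, -0.001]
contact_force: [-0.4, -0.3, 3.9]
grip_width: 0.0001
finger_force: 2.4
```

Call:
{"op": "drive_tool", "data": {"plan": [[0,0,0.02,0,0,0,0],[0,0,0.015,0,0,0,0]]}}

```text
clock: 12.25
tool_pos: [0.4765, -0.1502, 0.1608]
ee_rot: [2.223, 2.22, 0.0]
contact_force: [-9.2, 1.7, 32.1]
grip_width: -0.0004
finger_force: 14.7
```

Call:
{"op": "drive_tool", "data": {"plan": [[0,0,0.015,0,0,0,0],[0,0,0,0,0,0,0]]}}

```text
clock: 12.5
tool_pos: [0.4766, -0.1501, 0.1604]
ee_rot: [2.222, 2.22, 0.001]
contact_force: [-10.5, 3.0, 36.6]
grip_width: 0.0003
finger_force: 17.0
```

The stop is reached, with the force jumping to 36 N. I'll ease slightly, hold briefly, then release smoothly.

Call:
{"op": "drive_tool", "data": {"plan": [[0,0,-0.015,0,0,0,0],[0,0,0,0,0,0,0],[0,0,0,0,0,0,0],[0,0,0,0,0,0,0],[0,0,0,0,0,0,0]]}}

```text
clock: 13.12
tool_pos: [0.4764, -0.1502, 0.1611]
ee_rot: [2.222, 2.22, 0.001]
contact_force: [-7.7, 0.8, 25.4]
grip_width: 0.0003
finger_force: 12.1
```

Call:
{"op": "drive_tool", "data": {"plan": [[0,0,-0.08,0,0,0,0],[0,0,-0.1,0,0,0,0],[0,0,-0.12,0,0,0,0],[0,0,-0.15,0,0,0,0],[0,0,-0.2,0,0,0,0]]}}

```text
clock: 13.75
tool_pos: [0.475, -0.1496, 0.2365]
ee_rot: [-2.221, -2.219, 0.003]
contact_force: [0.4, -0.3, 0.1]
grip_width: 0.0002
finger_force: 0.0
```

Call:
{"op": "drive_tool", "data": {"plan": [[0,0,-0.3,0,0,0,0],[0.2,0,-0.3,0,0,0,0],[0.35,0,0,0,0,0,0],[0.35,0,0,0,0,0,0],[0,0,0,0,0,0,0]]}}

```text
clock: 14.38
tool_pos: [0.4756, -0.0381, 0.3084]
ee_rot: [-2.214, -2.226, 0.001]
contact_force: [-1.2, -0.4, -0.3]
grip_width: 0.0001
finger_force: 0.0
```

Run:
```python
from h import *
from station import capture,manip
import pickle
w=capture("wrist"); t=capture("top"); a=pickle.load(open("d2.pkl","rb"))["top"]["image"]
pickle.dump((w,t),open("d3.pkl","wb")); b=t["image"]
print(manip.read_state()["tool_pos"])
def balls(im,c):
    h=cv2.cvtColor(im,cv2.COLOR_RGB2HSV); m=(((h[...,0]<12)|(h[...,0]>172))&(h[...,1]>70)&(h[...,2]<130)).astype(np.uint8)
    n,_,s,ce=cv2.connectedComponentsWithStats(m)
    return m,[(s[i][:5].tolist()) for i in range(1,n) if s[i][4]>4]
for n,im in(("before",a),("after",b)): 
    m,_=balls(im,t); x,y=310,215; c=m[215:240,320:395]; print(n,[(i+320,j+215) for j,i in zip(*np.nonzero(c))][::4], c.sum())
# paddle: dark mask
for n,im in(("before",a),("after",b)):
    g=im.max(2)[225:245,345:375]<40; ys,xs=np.nonzero(g); print(n,g.sum(),xs.mean()+345,ys.mean()+225)
# pitcher diffs
d=cv2.absdiff(a,b).max(2)[205:250,310:345]; print((d>30).sum()); print(balls(w["image"],w)[1])
for n,p in [("ball1",(.54,-.066,.127)),("far ball",(.54,-.166,.16)),("pitcher bottom",(.54,-.04,.012)),("rim",(.54,-.04,.09))]: print(n,proj(w,p).round(),proj(t,p).round())
```

```text
[ 0.47574122 -0.04207407  0.30835063]
before [(np.int64(349), np.int64(219)), (np.int64(359), np.int64(220)), (np.int64(364), np.int64(220)), (np.int64(365), np.int64(221)), (np.int64(369), np.int64(221)), (np.int64(373), np.int64(221)), (np.int64(376), np.int64(222)), (np.int64(380), np.int64(222)), (np.int64(380), np.int64(223))] 35
after [(np.int64(355), np.int64(218)), (np.int64(356), np.int64(219)), (np.int64(356), np.int64(220)), (np.int64(361), np.int64(220)), (np.int64(365), np.int64(220)), (np.int64(369), np.int64(221)), (np.int64(370), np.int64(222)), (np.int64(374), np.int64(222)), (np.int64(378), np.int64(223)), (np.int64(362), np.int64(232))] 37
before 167 360.4311377245509 232.35928143712576
after 149 360.76510067114094 231.79194630872485
279
[[505, 19, 7, 12, 20], [501, 22, 5, 8, 10], [499, 31, 3, 5, 8], [498, 32, 10, 14, 41], [360, 161, 12, 12, 97], [350, 171, 9, 9, 37], [344, 218, 3, 4, 5], [141, 225, 16, 21, 125], [155, 225, 36, 17, 170], [229, 225, 22, 52, 309], [192, 226, 22, 18, 116], [206, 226, 10, 4, 18], [222, 226, 13, 5, 25], [206, 229, 7, 5, 16], [214, 229, 
[... 997 characters left out ...]
2, 284, 4, 3, 6], [56, 286, 10, 8, 21], [485, 289, 37, 38, 376], [26, 291, 5, 6, 11], [481, 291, 3, 5, 9], [3, 292, 3, 3, 5], [188, 293, 3, 3, 5], [183, 295, 7, 7, 15], [170, 299, 8, 5, 16], [78, 302, 3, 3, 5], [161, 303, 12, 8, 27], [27, 307, 5, 5, 12], [69, 309, 3, 6, 10], [236, 311, 4, 3, 7], [230, 314, 3, 3, 5], [234, 314, 7, 9, 24], [0, 316, 10, 12, 38], [217, 316, 18, 18, 90], [18, 319, 6, 6, 15], [24, 319, 15, 11, 51], [6, 322, 3, 3, 5], [10, 324, 2, 4, 5], [52, 330, 4, 3, 6], [40, 332, 6, 4, 9], [10, 341, 5, 4, 10], [97, 340, 3, 3, 6], [602, 375, 5, 5, 7]]
ball1 [378. 209.] [341. 219.]
far ball [379. 300.] [374. 223.]
pitcher bottom [365. 172.] [332. 236.]
rim [374. 181.] [333. 223.]
```

The wrist mask shows two ball-sized brown blobs, at (366,167) and (354,175), inside the pitcher mouth. I'll draw back and profile the chute numerically for the remaining queue, the gate and the paddle.

Call:
{"op": "drive_tool", "data": {"plan": [[0.4,0.2,-0.1,0,0,0,0],[0.4,0.2,-0.1,0,0,0,0],[0.3,0.15,-0.1,0,0,0,0],[0,0,0,0,0,0,0],[0,0,0,0,0,0,0]]}}

```text
clock: 15.1
tool_pos: [0.5421, 0.0877, 0.3436]
ee_rot: [-2.225, -2.218, 0.004]
contact_force: [-0.2, -0.8, -0.3]
grip_width: 0.0001
finger_force: 0.0
```

Run:
```python
from h import *
from station import capture,manip
import pickle
w=capture("wrist"); t=capture("top"); pickle.dump((w,t),open("d4.pkl","wb"))
b4=pickle.load(open("d2.pkl","rb"))["top"]
def prof(c):
    o=[]
    for x in np.arange(.02,.19,.005):
        u,v=proj(c,(.54,-.040-x,.107+(x-.014)*np.tan(.32)+.0115)).round().astype(int)
        if not(0<=u<640 and 0<=v<400): o.append(None);continue
        r,g,b=c["image"][v-1:v+2,u-1:u+2].reshape(-1,3).mean(0); o.append((int(x*1000),int(r-b),int(r)))
    return o
print("before",prof(b4));print("after",prof(t)); print("wrist",prof(w))
```

```text
before [(20, 0, 73), (25, 0, 57), (30, 0, 57), (35, 0, 48), (40, 0, 51), (45, 1, 53), (50, 4, 53), (55, 3, 59), (60, 2, 68), (65, 3, 59), (70, 5, 55), (75, 5, 60), (80, 3, 63), (85, 3, 61), (90, 5, 55), (95, 7, 56), (100, 4, 62), (105, 3, 60), (110, 4, 57), (115, 6, 58), (120, 3, 61), (125, 3, 62), (130, 3, 58), (135, 6, 59), (140, 4, 60), (145, 3, 65), (150, 1, 81), (155, 1, 87), (160, 1, 89), (165, 0, 83), (170, 0, 81), (175, 0, 79), (180, 1, 71), (185, 5, 104)]
after [(20, 0, 74), (25, 0, 58), (30, 0, 57), (35, 0, 48), (40, 0, 57), (45, 0, 65), (50, 0, 72), (55, 1, 73), (60, 0, 75), (65, 2, 62), (70, 5, 56), (75, 3, 61), (80, 2, 66), (85, 3, 63), (90, 7, 57), (95, 8, 58), (100, 4, 63), (105, 3, 61), (110, 4, 58), (115, 7, 59), (120, 4, 63), (125, 3, 64), (130, 4, 59), (135, 7, 60), (140, 4, 62), (145, 3, 70), (150, 1, 87), (155, 1, 89), (160, 1, 90), (165, 1, 84), (170, 0, 83), (175, 0, 81), (180, 1, 72), (185, 5, 105)]
wrist [(20, 0, 39), (25, 0, 38), (30, 0, 40), (35, 0, 39), (40, 1, 38), (45, 0, 39), (50, 0, 39), (55, 0, 36), (60, 8, 198), (65, 6, 181), (70, 6, 182), (75, 6, 181), (80, 6, 184), (85, 1, 36), (90, -2, 20), (95, 0, 23), (100, -2, 24), (105, 0, 25), (110, -2, 24), (115, -2, 21), (120, -3, 23), (125, 1, 27), (130, -2, 22), (135, -1, 24), (140, 0, 26), (145, 0, 24), (150, 0, 25), (155, -2, 25), (160, -1, 23), (165, -1, 23), (170, -2, 20), (175, 0, 23), None, None]
```

Before, the chute showed dips at x of about 50, 72, 95, 115 and 135 mm. After, the one at 50 is gone and four balls remain, from 72 to 135 mm. Next check: has the lever fully returned, and has the pitcher stayed put?

Run:
```python
from h import *
from station import capture
import pickle
t=capture("top"); a=pickle.load(open("d2.pkl","rb"))["top"]["image"].astype(float); b=t["image"].astype(float)
d=np.abs(a-b).max(2)
for n,p in [("ball pos50",(.54,-.09,.13)),("gate lip",(.54,-.055,.13)),("pit",(.54,-.04,.09))]: print(n,proj(t,p).round())
m=(d>25).astype(np.uint8); n,_,s,c=cv2.connectedComponentsWithStats(m)
for i in range(1,n):
    x,y,w,h,A=s[i]
    if A>2 and x>180: print(s[i],c[i].round())
for im in(a,b):
    g=im.max(2)[225:245,345:375]<40; ys,xs=np.nonzero(g); print("paddle",g.sum(),xs.mean()+345,ys.mean()+225)
w,_=pickle.load(open("d4.pkl","rb")); h=cv2.cvtColor(w["image"],cv2.COLOR_RGB2HSV)
u,v=proj(w,(.54,-.04,.03)).astype(int); print("pit in wrist",u,v)
r=w["image"].astype(int); q=(r[...,0]-r[...,2]>12)&(r[...,0]<130); n,_,s,c=cv2.connectedComponentsWithStats(q.astype(np.uint8))
for i in range(1,n):
    if s[i][4]>20 and 200<s[i][0]<450: print("brown",s[i],c[i].round())
w3,_=pickle.load(open("d3.pkl","rb"))
for uv in((366,167),(354.5,175.5)):print(onz(w3,*uv,.014))
```

```text
ball pos50 [349. 221.]
gate lip [338. 217.]
pit [333. 223.]
[307  31  10  37 231] [312.  49.]
[282  66  24  33  96] [294.  80.]
[305  72   4  24  39] [307.  81.]
[266  85   2   2   3] [266.  86.]
[226 106  11   7  31] [231. 108.]
[244 122   8  29  77] [247. 136.]
[274 127   4   1   4] [276. 127.]
[228 163   1   3   3] [228. 164.]
[258 164   3   2   4] [259. 165.]
[186 174  57  37 403] [214. 186.]
[231 176   9   7  37] [236. 178.]
[252 191   5   2   7] [254. 192.]
[260 195   5  10  42] [262. 199.]
[354 216   6   3  13] [357. 217.]
[347 218   4   3   7] [349. 219.]
[348 222   5   2   6] [350. 222.]
[356 224   3   2   5] [357. 224.]
[198 271  56  18 341] [224. 281.]
[186 285  77  83 690] [228. 336.]
[198 293   1   3   3] [198. 294.]
[199 311   1   6   6] [199. 314.]
[195 313   2   3   3] [196. 314.]
[200 321   2   6   7] [201. 323.]
[203 321  43  11  87] [223. 328.]
[186 327   6  25  47] [188. 340.]
[243 333   8  40 167] [247. 358.]
[224 346  19  33 112] [235. 369.]
[252 364   3   5   8] [253. 366.]
[203 367  13   9  52] [209. 370.]
[192 369  13   9  45] [198. 374.]
[205 377   3   4   6] [206. 378.]
paddle 167 360.4311377245509 232.35928143712576
paddle 159 360.47169811320754 232.16981132075472
pit in wrist 322 241
brown [ 321   25   57   64 1395] [347.  58.]
brown [382  50  12  14  68] [388.  58.]
brown [429 112  15  28 110] [433. 126.]
brown [217 318  10  16  90] [222. 326.]
[ 0.54096587 -0.0324564   0.014     ]
[ 0.52376504 -0.04574542  0.014     ]
```

The lever and paddle are back within 0.2 px of rest and the gate area is unchanged. The pitcher hasn't moved, two balls lie inside it, and nothing around has shifted. The arm is clear, so I'm handing in.

```bash
python3 -c "
from station import manip
print(manip.hand_in())"
```

```text
the job is handed in; nothing more can be done
None
```

The job is handed in: the pitcher stands home in the V stop with two balls in it and four left in the chute, and the lever is back up with the gate shut. The four had not rolled down to the gate when last checked, and the hand-in returned no verdict.

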